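# Empty the salvage cup and brush it out

## Robot

A 7-joint arm with a two-finger parallel gripper is mounted at the origin on the work surface. World frame = base frame: x ahead of the robot, y to its left, z up, the work surface at z = 0. Lengths are in m, angles in rad, forces in N, time in s.
With the tool pointing down it reaches from about 0.425 to 0.975 m from the base axis. Payload 16.7 kg.
Tool frame: the origin (TCP) lies at the very end of the fingers, on their centre line; the grasp point (between the pads) lies 19 mm behind it; z points along the fingers, y is the line along which they close (so a half turn about z gives the same grasp; the last joint's range is limited). The gripper opens to 85 mm and grips with 20 to 120 N. Pads are 22 mm wide; open, the fingers measure 114 mm over their backs; the gripper's body (76 mm by 85 mm) begins 54 mm behind the grasp point. The pads swing forward as they close: fully open they stand 13 mm farther back than shut.
Start: joints at [1, 0.426, 0.074, 1.606, -0.034, 1.111, -0.067], TCP at [0.276, -0.616, 0.231] pointing down, gripper open.
Joint ranges: [-2.85, 2.85], [-0.5, 2.14], [-1.23, 1.37], [0.21, 2.46], [-1.02, 4.16], [0.16, 2.05], [-2.73, 2.73]. Speed limits (rad/s): [1.89, 1.89, 2.39, 2.39, 3.01, 3.01, 3.01].

## Interface

Orientations are given as a unit quaternion [x, y, z, w].
In Python, from bench import manip gives the robot as it stands. The module is installed in compiled form; this text tells all that it offers. Calls block until the motion is done:
- manip.move_pose(position, orientation): joint-space move of the TCP to a pose.
- manip.move_l(position, rot=None, vel=0.15, max_force=None): straight line of the TCP; rot=None keeps the orientation; vel is the mean speed in m/s. With max_force (N) it stops when the force on the tool has changed by that much, and returns True; else False.
- manip.move_j(angles): joint-space move.
- manip.gripper_to(opening, force=None): opening from 0.0 (shut) to 1.0 (fully open); force is the grip in N (None keeps the last); returns when the fingers have stopped.
- manip.pause(seconds).
- manip.inverse_kinematics(position, orientation): joint angles nearest the present ones, or None.
- manip.state(): the state.
- manip.grab_frame(name): name is "side" or "top" or "wrist"; returns a dict with "img" (384x512x3 uint8, red, green, blue), "fx", "fy", "cx", "cy" (pixels), "R" (3x3) and "t" (3): a world point X has camera coordinates R X + t; the wrist camera has in their place "tool_from_camera" (4x4, takes a point from camera to tool coordinates, whose origin is the TCP and whose axes are the flange's). Camera axes: x right, y down, z forward; pixel columns grow to the right and rows downward; lengths in m; the calibration is good to about 2 mm. The wrist camera is an equidistant fisheye: a pixel r from the principal point sees the ray r / f radians off the axis. A picture is of the moment at which its call begins: read the wrist's pose just before it. There is no depth.
A pose or a line that the arm cannot do raises manip.IKError and nothing moves.
- manip.job_done(): hands the job in; it is judged then, once.
The state is a dict: "time": time; "joint_pos": joint angles; "dq": joint speeds; "tau": joint torques, N m; "tcp_pos": TCP position; "tcp_rot": TCP orientation; "force": force on the tool from outside, world axes, zero at the start; "ft_torque": the same for the moment, N m; "grip_width": opening from 0.0 (shut) to 1.0 (fully open); "gripper_force": force on a finger pad.
Only numpy, scipy, OpenCV 4.12 (cv2) and the standard library are available. Lean on these libraries where they do the work, as an engineer would, in place of code of your own. Each camera call takes 0.05 s, during which the arm holds its last target. There are 200 camera calls.

## Task

Tip all six salvaged relays out of the steel cup into the round tub, and stand the empty cup upright on the bench again. Then take the brush from its holder and scrub the inside of the cup with three strokes, each going right down to touch the bottom gently, with the bristle end coming at least half-way up the cup between strokes; leave the brush standing in the cup. Do not shove the tub or the other things on the bench.

Things in the scene. Friction and masses are not known exactly. Their poses are not given: they have to be found in the camera images.
- cup_center (a point): centre (half-way up, 50 mm over its base) of a plain straight steel cup, loose, 62 mm outside diameter, 100 mm tall, wall 3 mm, inner floor 4 mm above its underside (46 mm below this point), about 0.15 to 0.31 kg; z axis points out of its open mouth. It stands upright near the middle of the bench, with the six relays in its lower third
- relay0: one of six identical salvaged relays: black rounded blocks 15 x 20 x 15 mm, 14 g each, loose; origin at the centre of its underside. At the start all six lie in the cup in two layers. They slide out of the cup only when it is tipped well past level, and may need a pause or a shake
- relay1: one of six identical salvaged relays: black rounded blocks 15 x 20 x 15 mm, 14 g each, loose; origin at the centre of its underside. At the start all six lie in the cup in two layers. They slide out of the cup only when it is tipped well past level, and may need a pause or a shake
- relay2: one of six identical salvaged relays: black rounded blocks 15 x 20 x 15 mm, 14 g each, loose; origin at the centre of its underside. At the start all six lie in the cup in two layers. They slide out of the cup only when it is tipped well past level, and may need a pause or a shake
- relay3: one of six identical salvaged relays: black rounded blocks 15 x 20 x 15 mm, 14 g each, loose; origin at the centre of its underside. At the start all six lie in the cup in two layers. They slide out of the cup only when it is tipped well past level, and may need a pause or a shake
- relay4: one of six identical salvaged relays: black rounded blocks 15 x 20 x 15 mm, 14 g each, loose; origin at the centre of its underside. At the start all six lie in the cup in two layers. They slide out of the cup only when it is tipped well past level, and may need a pause or a shake
- relay5: one of six identical salvaged relays: black rounded blocks 15 x 20 x 15 mm, 14 g each, loose; origin at the centre of its underside. At the start all six lie in the cup in two layers. They slide out of the cup only when it is tipped well past level, and may need a pause or a shake
- tub: round open tub of grey plastic, loose (0.4 to 0.7 kg), 110 mm outside diameter, 70 mm tall, wall 4 mm, floor 5 mm thick; origin at the centre of its underside, z up. It may be left or right of the middle
- square_bin: bystander: rectangular open grey bin, fixed, 120 x 100 x 50 mm tall, origin at the centre of its underside; it has the place on the side where the tub is not. Nothing goes in it
- brush_center (a point): centre (half-way along) of the brush, loose, 65 g, 190 mm long, standing upright in its holder at the start; z axis runs along it, from bristles to handle. Bristle head (round, 22 to 25 mm across) from 95 to 35 mm below this point, it gives at most 6 mm along the brush against a spring (about 4 N fully in) and is solid beyond that; steel shaft 10 mm across from there to 15 mm above it, round wooden handle 20 mm across from 15 to 95 mm above it (the top)
- brush_tip (a point): the flat bristle end of the brush, 95 mm below brush_center; z axis as there
- holder: black round brush holder, fixed: a tube 60 mm tall, 44 mm outside and 36 mm inside diameter, on a foot 68 mm across and 6 mm high; inner floor 6 mm over the bench; origin at the centre of its underside
- screwdriver: bystander: screwdriver lying flat, 160 mm long, loose; origin on its underside
- spool: bystander: metal wire spool 60 mm across, 42 mm tall, loose; origin at the centre of its underside
- remote: bystander: black remote control 100 x 42 x 18 mm lying flat, loose; origin at the centre of its underside

How it is judged:
On the way, in this order (a step that is already met when the one before it is completed fails the run):
1. all six relays lie in the round tub (horizontal distance between each of relay0, relay1, relay2, relay3, relay4, relay5 and tub below 0.052 m and height (world z) of each of relay0, relay1, relay2, relay3, relay4, relay5 below 0.065 m), for 0.2 s.
2. the empty cup stands upright on the bench, released (angle between cup_center's own z axis and vertical below 0.1 rad and height (world z) of cup_center between 0.044 and 0.056 m and contact force between the fingers and cup below 0.1 N and linear speed of cup below 0.03 m/s), for 0.2 s.
3. the brush touches the bottom inside the standing cup (angle between cup_center's own z axis and vertical below 0.1 rad and height (world z) of cup_center between 0.044 and 0.056 m and z of brush_tip in the frame of cup_center below -0.034 m and horizontal distance between brush_tip and cup_center below 0.03 m and contact force between brush and cup above 0.7 N), for 0.02 s.
4. the brush head is drawn up at least half-way up the cup (angle between cup_center's own z axis and vertical below 0.1 rad and height (world z) of cup_center between 0.044 and 0.056 m and z of brush_tip in the frame of cup_center above 0 m), for 0.02 s.
5. the brush touches the bottom inside the standing cup (all of step 3), for 0.02 s.
6. the brush head is drawn up at least half-way up the cup (all of step 4), for 0.02 s.
7. the brush touches the bottom inside the standing cup (all of step 5), for 0.02 s.
At the end, for the whole second after the job is handed in: All six relays lie in the round tub (within 52 mm of its axis, below 65 mm), the tub upright; the cup stands upright (within 0.1 rad) on the bench; the brush stands or leans in the cup with its bristle end within 12 mm of the inner floor; cup and brush released and at rest (all of step 1 and all of step 2 and z of brush_tip in the frame of cup_center below -0.034 m and horizontal distance between brush_tip and cup_center below 0.03 m and contact force between the fingers and brush below 0.1 N and linear speed of brush below 0.05 m/s and angle between tub's own z axis and vertical below 0.1 rad); the robot touches nothing.
It fails at once if the tub is shoved more than 40 mm (distance of tub from where it was at the start of the episode above 0.04 m).
It fails at once if a bystander is pushed more than 30 mm (distance of any of screwdriver, spool, remote from where it was at the start of the episode above 0.03 m).
It fails at once if the brush is rammed into the cup (over 40 N) (contact force between brush and cup above 40 N).
It also fails if it takes over 72 s, if anything falls off the work surface, if the arm or the gripper's body presses on something with over 40 N, if the wrist force passes 120 N, or if a joint passes its speed limit or range.

## Working session

There is one attempt and no reset: what is moved stays moved. The work goes in short steps, each a Python script; the robot and the scene stay as the last script left them, time stands still between calls to the robot, and variables do not carry over. Pictures are saved under pics/ and viewed, at most 11 in all, crops included, and the job is handed in when it is done.

```bash
mkdir -p pics; python3 - <<'E'
from bench import manip
import cv2,numpy as np
f={n:manip.grab_frame(n) for n in("side","top")}
for n in f:
    g=f[n]; print(n,[g[k] for k in("fx","fy","cx","cy")],np.round(g["R"],4).tolist(),np.round(g["t"],4).tolist())
    cv2.imwrite(f"pics/{n}0.png",cv2.cvtColor(g["img"],cv2.COLOR_RGB2BGR))
s=manip.state();print(s["time"],s["tcp_pos"],s["tcp_rot"],s["force"])
E
```

```text
side [385.81586206182624, 385.81586206182624, 253.30036514520208, 194.9815468549291] [[0.9992, 0.0382, 0.0145], [0.0385, -0.7593, -0.6496], [-0.0138, 0.6496, -0.7602]] [-0.5815, 0.0027, 1.0802]
top [382.5408684442185, 382.5408684442185, 253.50832269100192, 194.7867806327573] [[-0.0114, -0.9999, -0.0101], [-0.9987, 0.0119, -0.05], [0.0502, 0.0095, -0.9987]] [-0.0407, 0.5973, 0.957]
0.1 [ 0.27617351 -0.61549789  0.23069899] [ 9.77847150e-01  2.09319420e-01 -1.45265799e-04 -5.57799077e-04] [ 0.23244712 -0.28827828 -0.25567156]
```

View pics/top0.png

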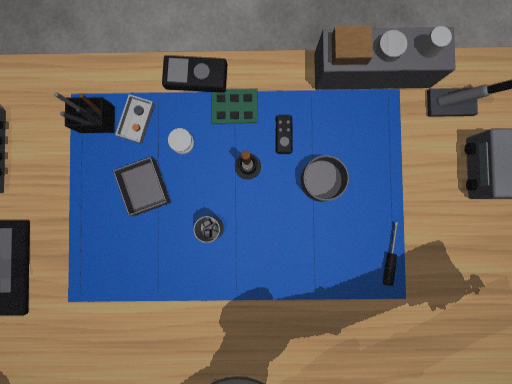

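View pics/side0.png

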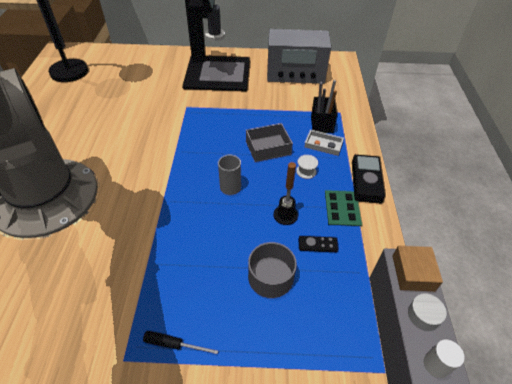

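The top view shows the cup rim at about (207,229), the tub rim at (325,178), the brush top at (246,155), the holder at (248,166), the bin at (142,186) and the remote at (284,134). In the side view the cup mouth is at (230,162), the tub rim at (272,265), the brush top at (291,166) and the holder foot at (286,214).

```bash
cat > h.py <<'E'
import numpy as np, cv2
from scipy.optimize import least_squares
from scipy.spatial.transform import Rotation as R
from bench import manip
def ray(g,u,v):
    d=g["R"].T@np.array([(u-g["cx"])/g["fx"],(v-g["cy"])/g["fy"],1]); return -g["R"].T@np.array(g["t"]),d
def plane(g,u,v,z):
    o,d=ray(g,u,v); return o+d*(z-o[2])/d[2]
def proj(g,X):
    c=np.atleast_2d(X)@np.array(g["R"]).T+g["t"]
    return np.c_[g["fx"]*c[:,0]/c[:,2]+g["cx"],g["fy"]*c[:,1]/c[:,2]+g["cy"]]
def tri(g1,p1,g2,p2):
    f=lambda X:np.r_[proj(g1,X)[0]-p1,proj(g2,X)[0]-p2]
    r=least_squares(f,[.6,0,.1]); return r.x,np.abs(r.fun).max()
def save(n,im): cv2.imwrite(f"pics/{n}.png",cv2.cvtColor(im,cv2.COLOR_RGB2BGR))
def circ(c,r,z,n=90):
    a=np.linspace(0,2*np.pi,n);return np.c_[c[0]+r*np.cos(a),c[1]+r*np.sin(a),0*a+z]
def S(): 
    s=manip.state(); print(round(s["time"],2),np.round(s["tcp_pos"],4),"q",np.round(s["joint_pos"],2),"F",np.round(s["force"],1),"w",round(s["grip_width"],3),np.round(s["gripper_force"],1)); return s
E
python3 - <<'E'
from h import *
T=manip.grab_frame("top");Sd=manip.grab_frame("side")
cup=plane(T,207,229,.1);tub=plane(T,325,178,.07);hol=plane(T,248,167,.06)
print("top cup,tub,hol",cup,tub,hol)
print("side cup,tub,hol",plane(Sd,230,162,.1),plane(Sd,272,265,.07),plane(Sd,286,214,.006))
print("brush top",tri(T,(245.5,155),Sd,(291,165)))
for n,p in dict(spool=(180,140),remote=(284,134),bin=(142,186),s1=(389,284),s2=(396,222)).items(): print(n,plane(T,*p,.03))
ims=[]
for g,box in((T,(185,130,355,250)),(Sd,(200,140,320,300))):
    im=cv2.resize(g["img"],None,fx=4,fy=4,interpolation=cv2.INTER_CUBIC)
    for c,r,z in((cup,.031,.1),(cup,.031,0),(tub,.055,.07),(tub,.055,0),(hol,.022,.06),(hol,.034,.003)):
        cv2.polylines(im,[np.int32(proj(g,circ(c,r,z))*4+1.5)],True,(255,255,0),1)
    a,b,c_,d=[4*k for k in box];ims.append(im[b:d,a:c_])
k=600/640; ims[1]=cv2.resize(ims[1],None,fx=.75,fy=.75);ims[0]=cv2.resize(ims[0],None,fx=.64,fy=.64)
H=max(i.shape[0] for i in ims)
save("fit",np.hstack([np.pad(i,((0,H-i.shape[0]),(0,0),(0,0))) for i in ims]));S()
E
```

```text
top cup,tub,hol [0.51463654 0.05977745 0.1       ] [ 0.6322001  -0.22003615  0.07      ] [ 0.66226607 -0.03554478  0.06      ]
side cup,tub,hol [0.51558286 0.06086516 0.1       ] [ 0.63195539 -0.23168472  0.07      ] [ 0.67179613 -0.03525667  0.006     ]
brush top (array([ 0.67021092, -0.03368427,  0.19153702]), np.float64(0.5661783607816915))
spool [0.73661147 0.13602608 0.03      ]
remote [ 0.74832978 -0.12641752  0.03      ]
bin [0.62141555 0.23182611 0.03      ]
s1 [ 0.37202224 -0.37903084  0.03      ]
s2 [ 0.52412599 -0.40077837  0.03      ]
0.2 [ 0.2762 -0.6156  0.2309] q [ 1.    0.43  0.07  1.61 -0.03  1.11 -0.07] F [ 0.4 -0.3 -0.8] w 1.002 0.0
```

View pics/fit.png

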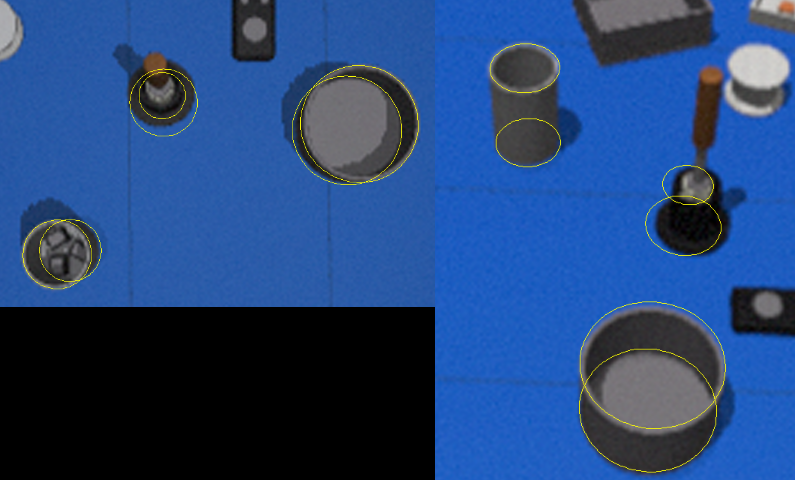

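The overlay fits the cup at (0.515,0.060) and the tub at (0.632,-0.221) to about 2 mm. The holder and brush need shifting to about (0.671,-0.034), and the brush stands nearly vertical. Next is a search for a feasible side grasp and pour.

```bash
cat >> h.py <<'E'
CUP=np.array([.515,.060]);TUB=np.array([.632,-.221]);OFF=.024
def Rg(head,pitch,flip=0):   # tool rot: z=a, y horizontal
    a=np.array([np.cos(pitch)*np.cos(head),np.cos(pitch)*np.sin(head),-np.sin(pitch)])
    y=np.array([-np.sin(head),np.cos(head),0])*(-1 if flip else 1)
    return R.from_matrix(np.c_[np.cross(y,a),y,a])
def tcp(g,rot): return np.asarray(g)+OFF*rot.apply([0,0,1])
def ik(g,rot):
    try: q=manip.inverse_kinematics(list(tcp(g,rot)),list(rot.as_quat()))
    except manip.IKError: q=None
    return q
E
python3 - <<'E'
from h import *
import time
t=time.time();ok=[]
for p in(0,15,30,45,60,75,90):
  for hd in range(-90,91,30):
    for fl in(0,1):
      r=Rg(*np.radians([hd,p]),fl)
      q=[ik([*CUP,z],r) for z in(.065,.16)]
      if all(x is not None for x in q): ok.append((p,hd,fl));print(p,hd,fl,np.round(q[0],2))
print(time.time()-t)
# pour search
t=time.time();res=[]
for p,hd,fl in ok:
  r=Rg(*np.radians([hd,p]),fl)
  for al in range(0,360,30):
    tl=R.from_euler('z',al,degrees=True)*R.from_euler('x',135,degrees=True)*R.from_euler('z',-al,degrees=True)
    for yaw in (-60,-30,0,30,60):
      rr=tl*R.from_euler('z',yaw,degrees=True)*r
      a=rr.apply([0,0,1])
      if a[2]>.35: continue
      q=ik([*TUB,.17],rr)
      if q is not None: res.append((p,hd,fl,al,yaw,np.round(a,2).tolist(),np.round(q,2).tolist()))
print(len(res),time.time()-t)
import collections
print(collections.Counter((x[0],x[1],x[2]) for x in res))
for x in res[::max(1,len(res)//25)]: print(x)
E
```

```text
0 -90 0 [-0.5   1.11 -0.3   1.74  0.99  1.96 -1.47]
0 -90 1 [-0.5   1.11 -0.3   1.74  0.99  1.96  1.67]
0 -60 0 [-0.46  1.11 -0.48  2.06  1.4   2.   -1.62]
0 -60 1 [-0.46  1.11 -0.48  2.06  1.4   2.    1.52]
0 90 0 [ 0.74  1.13 -0.48  1.88 -0.96  1.3  -1.96]
0 90 1 [ 0.84  1.18 -0.61  1.87 -0.86  1.22  1.1 ]
15 -90 0 [-0.41  0.99 -0.41  1.81  0.99  1.8  -1.45]
15 -90 1 [-0.22  1.07 -0.67  1.79  1.1   1.99  1.61]
15 -60 0 [-0.45  0.93 -0.48  2.13  1.37  1.71 -1.52]
15 -60 1 [-0.3   1.   -0.67  2.12  1.44  1.87  1.62]
15 90 0 [ 0.71  0.97 -0.48  1.94 -0.92  1.12 -2.04]
15 90 1 [ 0.83  1.02 -0.63  1.94 -0.8   1.04  1.  ]
30 -90 0 [-0.33  0.85 -0.46  1.87  0.96  1.59 -1.39]
30 -90 1 [ 0.06  1.11 -1.03  1.85  1.22  2.02  1.59]
30 -60 0 [-0.05  0.95 -0.92  2.15  1.47  1.78 -1.4 ]
30 -60 1 [-0.1   0.91 -0.85  2.16  1.44  1.71  1.74]
30 -30 0 [ 0.05  0.92 -0.96  2.45  1.91  1.7  -1.27]
30 90 0 [ 0.51  0.78 -0.3   2.01 -0.98  1.03 -2.07]
30 90 1 [ 0.77  0.86 -0.63  2.   -0.73  0.88  0.87]
45 -90 0 [-0.19  0.73 -0.54  1.94  0.93  1.39 -1.31]
45 -90 1 [ 0.14  0.95 -1.03  1.92  1.15  1.72  1.68]
[... 4842 characters left out ...]

(45, -60, 0, 270, -60, [0.75, -0.61, 0.25], [-0.83, 1.43, 0.8, 2.33, 2.04, 1.24, 1.52])
(45, -30, 0, 120, 30, [-0.63, -0.77, 0.07], [-0.25, 1.16, 0.26, 1.3, 0.82, 1.99, 1.88])
(45, 90, 0, 180, -30, [0.35, -0.93, 0.07], [-0.62, 0.98, 0.44, 2.09, 1.53, 1.28, 1.34])
(45, 90, 1, 240, 30, [0.98, -0.16, 0.07], [-0.25, 1.1, 0.62, 2.43, 3.02, 1.88, -2.51])
(60, -60, 0, 330, -30, [0.68, 0.67, 0.31], [1.54, 1.56, -1.18, 1.8, -0.83, 0.85, 1.31])
(60, 0, 1, 150, 30, [-0.24, -0.92, 0.31], [-0.28, 1.14, 0.13, 1.59, 1.22, 1.95, -1.49])
(60, 60, 1, 150, 0, [-0.48, -0.84, 0.26], [-0.3, 1.2, 0.26, 1.4, 0.99, 1.98, -0.95])
(60, 90, 1, 240, 60, [0.84, -0.48, 0.26], [-0.58, 1.28, 0.61, 2.36, 2.25, 1.64, -2.27])
```

```bash
cat >> h.py <<'E'
HD,PT=np.radians(-60),np.radians(20)
h=np.array([np.cos(HD),np.sin(HD),0]); RG=Rg(HD,PT,0)
def tilt(deg): return R.from_rotvec(h*np.radians(deg))
def pourpose(deg,z):   # mouth centre kept over tub axis
    t=tilt(deg); m=t.apply([0,0,.03])   # grasp at z=.07 -> mouth .03 ahead of grasp
    g=np.array([*(TUB-m[:2]),z]); r=t*RG
    return g,r
def ml(g,r,**k): return manip.move_l(list(tcp(g,r)),list(r.as_quat()),**k)
E
python3 - <<'E'
from h import *
for d in(0,50,90,120,135,150):
    g,r=pourpose(d,.18); q=ik(g,r); print(d,None if q is None else np.round(q,2))
s=S()
G=np.array([*CUP,.07]); a=RG.apply([0,0,1]); pre=G-.11*a
manip.move_l(list(s["tcp_pos"]+[0,0,.1]),vel=.3)
manip.gripper_to(1.0)
manip.move_pose(list(tcp(pre+[0,0,.12],RG)),list(RG.as_quat()));S()
ml(pre,RG,vel=.15);S()
save("pre",manip.grab_frame("wrist")["img"]); save("pre_t",manip.grab_frame("side")["img"])
E
```

```text
0 [-0.1   0.58 -0.12  2.19  1.75  1.19 -1.16]
50 [-0.12  0.63 -0.05  2.3   2.16  1.25 -2.28]
90 [-0.95  1.31  0.99  2.36  2.33  0.89  2.37]
120 [-0.99  1.5   0.98  2.3   2.06  0.9   1.89]
135 [-0.87  1.35  0.8   2.26  1.91  1.13  1.87]
150 [-0.73  1.23  0.62  2.21  1.83  1.35  1.77]
0.2 [ 0.2762 -0.6156  0.2309] q [ 1.    0.43  0.07  1.61 -0.03  1.11 -0.07] F [ 0.4 -0.3 -0.8] w 1.002 0.0
3.7 [0.4749 0.1292 0.2195] q [-0.23  0.76 -1.03  2.08  1.2   2.04 -1.34] F [ 0.4  0.2 -0.6] w 1.003 0.0
4.65 [0.4747 0.1301 0.1   ] q [-0.31  0.98 -0.91  2.08  1.29  2.   -1.53] F [-0.3  0.1  0.3] w 1.003 0.0
```

View pics/pre.png

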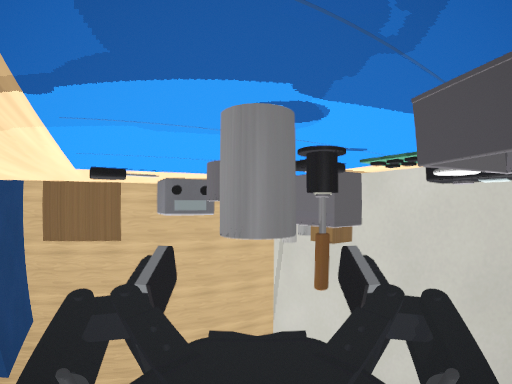

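The upside-down wrist view shows the cup at columns 221–295, centred between the pads at about 165 and 350. The positive tilt would run out of joint-7 range, so I'll tilt the negative way.

```bash
python3 - <<'E'
from h import *
for d in(0,-50,-90,-120,-135,-150):
    g,r=pourpose(d,.18); q=ik(g,r); print(d,None if q is None else np.round(q,2))
G=np.array([*CUP,.07])
print(ml(G,RG,vel=.1,max_force=6));S()
manip.gripper_to(0.0,50);S()
print(ml(G+[0,0,.13],RG,vel=.12));S()
try: ml(np.array([*pourpose(0,.2)[0]]),RG,vel=.2)
except manip.IKError as e: print("ik",e)
S(); save("carry",manip.grab_frame("side")["img"])
E
```

```text
0 [ 0.44  0.72 -0.79  2.16  1.89  1.55 -1.01]
-50 [ 0.33  0.83 -0.73  2.04  1.73  1.81 -0.21]
-90 [ 0.2   0.92 -0.57  1.99  1.73  1.99  0.35]
-120 [ 0.01  0.96 -0.31  1.99  1.71  1.97  0.74]
-135 [-0.07  0.98 -0.2   2.01  1.73  1.96  0.94]
-150 [-0.12  1.01 -0.12  2.03  1.77  1.96  1.15]
False
6.0 [0.5262 0.0411 0.0619] q [-0.17  1.   -0.82  2.13  1.47  1.9  -1.48] F [0.4 0.9 0.3] w 0.998 0.0
6.35 [0.5263 0.0409 0.062 ] q [-0.17  1.   -0.82  2.13  1.47  1.9  -1.48] F [-0.2  2.4  3.4] w 0.697 54.2
False
7.58 [0.5261 0.0403 0.1911] q [-0.08  0.75 -0.94  2.15  1.37  1.91 -1.27] F [-0.2 -0.  -3.9] w 0.705 53.9
9.26 [ 0.6434 -0.2393  0.1917] q [ 0.4   0.65 -0.74  2.16  1.85  1.5  -1.  ] F [ 0.3  0.7 -2.4] w 0.698 53.9
```

View pics/carry.png

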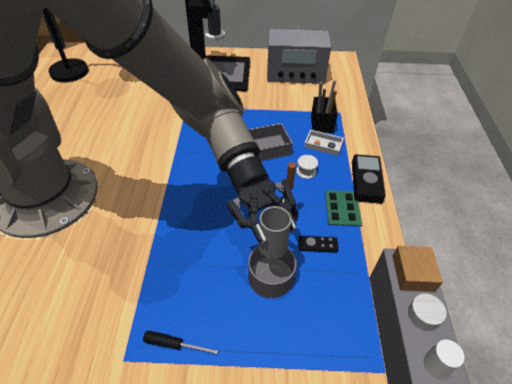

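The cup is held over the tub with its mouth at (275,217) and the tub centre at (272,270). Now I tip it.

```bash
cat >> h.py <<'E'
def go(g,r,rate=.8,vel=.2):
    s=manip.state(); p=tcp(g,r); d=np.linalg.norm(p-s["tcp_pos"])
    ang=(R.from_quat(s["tcp_rot"]).inv()*r).magnitude()
    T=max(d/vel,ang/rate,.2); manip.move_l(list(p),list(r.as_quat()),vel=max(d,1e-3)/T)
def pour2(deg,z,back=.015):
    g,r=pourpose(deg,z); m=tilt(-90).apply([0,0,1]); return g-back*m,r
E
python3 - <<'E'
from h import *
for d,z in((-60,.19),(-100,.175),(-125,.16),(-150,.155)):
    go(*pour2(d,z),rate=.9); s=S()
manip.pause(.7);S()
save("pour",manip.grab_frame("side")["img"])
E
```

```text
10.61 [ 0.6018 -0.2645  0.1861] q [ 0.22  0.77 -0.56  2.06  1.66  1.76 -0.09] F [-0.3  0.4 -3.1] w 0.699 54.1
11.52 [ 0.5978 -0.2668  0.1767] q [ 0.09  0.91 -0.4   2.02  1.68  1.93  0.43] F [-0.1  0.7 -3.4] w 0.702 54.2
12.15 [ 0.6033 -0.2636  0.1651] q [-0.    1.   -0.27  2.01  1.72  1.98  0.76] F [ 0.5 -0.3 -2.7] w 0.699 54.2
12.79 [ 0.6138 -0.2576  0.1625] q [-0.09  1.06 -0.15  2.04  1.78  1.99  1.1 ] F [-0.2  0.2 -2.7] w 0.701 54.2
13.49 [ 0.6137 -0.2576  0.1621] q [-0.09  1.06 -0.15  2.04  1.78  1.99  1.1 ] F [-1.1  0.7 -3. ] w 0.704 54.2
```

View pics/pour.png

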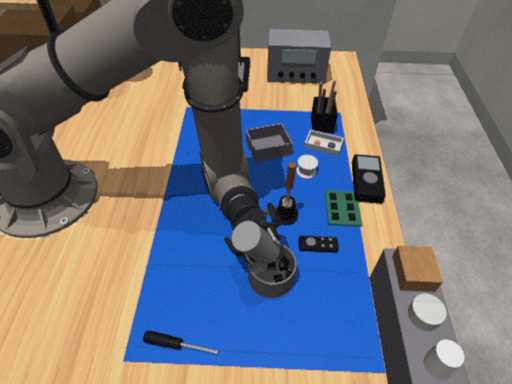

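Relays are visible in the tub at about (280,265). I'll shake once, draw back and look into both the tub and the cup.

```bash
python3 - <<'E'
from h import *
for d in(-130,-152,-135,-152): go(*pour2(d,.155),rate=1.6)
manip.pause(.5)
for d,z in((-110,.18),(-50,.2),(0,.2)): go(*pour2(d,z),rate=1.2)
G=np.array([*CUP,.07])
go(np.r_[.56,-.08,.2],RG); S()
f=[manip.grab_frame(n)["img"] for n in("top","side")]
f=[cv2.resize(f[0][140:260,190:360],None,fx=3,fy=3,interpolation=2),cv2.resize(f[1][150:310,200:330],None,fx=2.25,fy=2.25,interpolation=2)]
save("after",np.hstack(f))
E
```

```text
20.03 [ 0.5713 -0.1005  0.1918] q [ 0.09  0.62 -0.76  2.24  1.56  1.65 -1.16] F [-0.1 -0.5 -3. ] w 0.705 54.2
```

View pics/after.png

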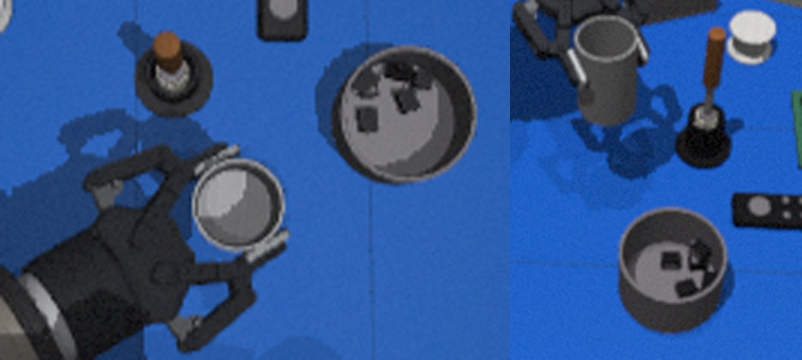

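The cup is empty, and the relays lie inside the tub (several piled near (395,75) in the crop) with none visible outside. I'll set the cup down where it came from, away from the tub.

```bash
python3 - <<'E'
from h import *
G=np.array([*CUP,.07]); a=RG.apply([0,0,1])
go(G+[0,0,.1],RG); go(G+[0,0,.012],RG,vel=.15)
print(ml(G+[0,0,-.003],RG,vel=.03,max_force=3)); s=S()
manip.gripper_to(1.0); manip.pause(.2);S()
p=s["tcp_pos"]
manip.move_l(list(p-.11*a),vel=.15)
S()
T=manip.grab_frame("top");Sd=manip.grab_frame("side")
c=CUP; fs=[]
for g,b,k in((T,(185,130,275,250),4),(Sd,(200,140,320,260),4)):
    im=cv2.resize(g["img"],None,fx=k,fy=k,interpolation=2)
    for z in(.1,0): cv2.polylines(im,[np.int32(proj(g,circ(c,.031,z))*k+1.5)],True,(255,255,0),1)
    fs.append(im[b[1]*k:b[3]*k,b[0]*k:b[2]*k])
save("placed",np.hstack(fs)[:,:800] if 0 else cv2.resize(np.hstack(fs),None,fx=.9,fy=.9))
E
```

```text
True
22.21 [0.5266 0.0404 0.0617] q [-0.22  0.96 -0.74  2.14  1.44  1.83 -1.48] F [ 1.4 -0.1  3.3] w 0.7 53.9
22.79 [0.5263 0.0403 0.0614] q [-0.22  0.96 -0.74  2.14  1.44  1.83 -1.48] F [ 0.5 -0.4 -0.3] w 0.999 0.0
23.68 [0.4752 0.1291 0.0992] q [-0.36  0.94 -0.84  2.08  1.26  1.93 -1.51] F [0.8 0.2 0. ] w 0.998 0.0
```

View pics/placed.png

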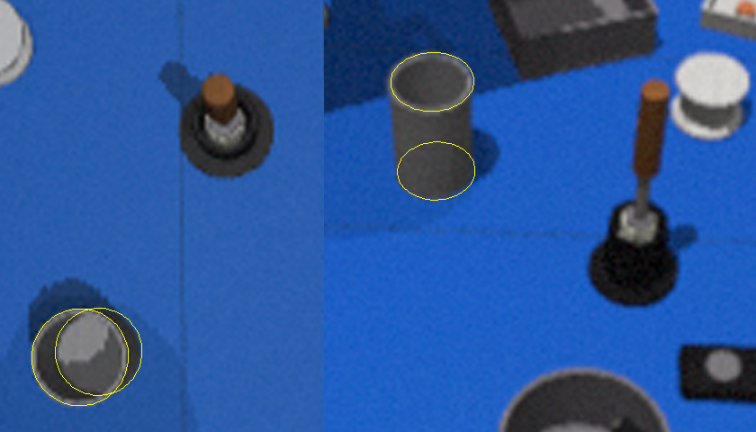

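The cup stands upright at its spot within about 1 mm. In the crop the brush top is at (219,83) from above and (655,86) from the side. Now I work out its lean and grasp it from above.

```bash
python3 - <<'E'
from h import *
T=manip.grab_frame("top");Sd=manip.grab_frame("side")
up=lambda x,y:(x/3.6+185-.4,y/3.6+130-.4); us=lambda x,y:((x-324)/3.6+200-.4,y/3.6+140-.4)
print("top",tri(T,up(219,84),Sd,us(655,88)))
X=plane(T,*up(219,84),.19);print(X)
# vertical-axis prediction of the handle in side/top crops for some leans
for l in((0,0),(.05,0),(-.05,0),(0,.05),(0,-.05),(0.1,0),(0,.1)):
    P=np.array([X+np.array([-l[0]*d,-l[1]*d,-d]) for d in(0,.08,.13)])
    print(l,"side",np.round((proj(Sd,P)-[199.6,139.6])*3.6+[324,0]).tolist(),"top",np.round((proj(T,P)-[184.6,129.6])*3.6).tolist())
# red-brown handle mask moments
for n,g in(("top",T),("side",Sd)):
    i=g["img"].astype(int); m=(i[...,0]>i[...,2]+20)&(i[...,0]>60)
    m[:,:225]=0; m[:,310 :]=0; m[:140]=0;m[215:]=0
    y,x=np.nonzero(m); print(n,len(x),x.min(),x.max(),y.min(),y.max(),x.mean(),y.mean(),[round(x[y==v].mean(),1) for v in sorted(set(y))])
E
```

```text
top (array([ 0.67273219, -0.03374384,  0.19508722]), np.float64(1.2396521104610088))
[ 0.67587143 -0.0335015   0.19      ]
(0, 0) side [[664.0, 93.0], [653.0, 175.0], [647.0, 220.0]] top [[219.0, 84.0], [223.0, 104.0], [225.0, 115.0]]
(0.05, 0) side [[664.0, 93.0], [647.0, 174.0], [638.0, 220.0]] top [[219.0, 84.0], [223.0, 110.0], [225.0, 124.0]]
(-0.05, 0) side [[664.0, 93.0], [658.0, 175.0], [656.0, 221.0]] top [[219.0, 84.0], [223.0, 98.0], [225.0, 105.0]]
(0, 0.05) side [[664.0, 93.0], [653.0, 179.0], [647.0, 227.0]] top [[219.0, 84.0], [229.0, 104.0], [235.0, 115.0]]
(0, -0.05) side [[664.0, 93.0], [653.0, 170.0], [646.0, 214.0]] top [[219.0, 84.0], [217.0, 104.0], [215.0, 115.0]]
(0.1, 0) side [[664.0, 93.0], [641.0, 174.0], [629.0, 220.0]] top [[219.0, 84.0], [223.0, 116.0], [225.0, 134.0]]
(0, 0.1) side [[664.0, 93.0], [653.0, 183.0], [647.0, 234.0]] top [[219.0, 84.0], [235.0, 104.0], [244.0, 114.0]]
top 65 241 249 151 159 245.2 154.8923076923077 [np.float64(245.0), np.float64(245.0), np.float64(245.5), np.float64(245.0), np.float64(245.0), np.float64(245.0), np.float64(245.5), np.float64(245.5), np.float64(245.5)]
side 112 287 295 163 188 289.99107142857144 172.83928571428572 [np.float64(291.5), np.float64(291.5), np.float64(291.5), np.float64(291.5), np.float64(291.5), np.float64(291.5), np.float64(290.0), np.float64(290.2), np.float64(290.0), np.float64(290.0), np.float64(290.0), np.float64(290.2), np.float64(289.3), np.float64(289.5), np.float64(289.5), np.float64(289.0), np.float64(288.5), np.float64(288.5), np.float64(288.0), np.float64(287.5), np.float64(288.5), np.float64(288.0), np.float64(287.5), np.float64(287.5), np.float64(288.0), np.float64(287.5)]
```

```bash
cat >> h.py <<'E'
RD=Rg(np.radians(-90),np.radians(90),0); QD=list(RD.as_quat())
B=np.array([.672,-.0335])
E
python3 - <<'E'
from h import *
s=manip.state()
manip.move_l(list(s["tcp_pos"]+[-.0,0.0,.22]),vel=.25)
manip.move_pose([*B,.30],QD);S()
manip.gripper_to(1.0)
print(manip.move_l([*B,.146],vel=.12,max_force=5));S()
manip.gripper_to(0.0,30);s=S()
print(manip.move_l([*B,.29],vel=.1));S()
manip.move_l([*CUP,.29],vel=.12);S()
T=manip.grab_frame("top");Sd=manip.grab_frame("side")
save("br",np.hstack([cv2.resize(T["img"][150:260,170:270],None,fx=4,fy=4,interpolation=2),cv2.resize(Sd["img"][80:190,190:290],None,fx=4,fy=4,interpolation=2)]))
E
```

```text
26.21 [ 0.6709 -0.0311  0.299 ] q [ 0.63  0.56 -1.02  1.48  0.48  1.37 -0.41] F [ 0.7  0.7 -1.4] w 1.001 0.0
False
27.86 [ 0.6724 -0.0334  0.1468] q [ 0.59  0.68 -0.94  1.64  0.6   1.13 -0.5 ] F [-0.2  0.5 -0.4] w 1.002 0.0
28.47 [ 0.672  -0.0335  0.146 ] q [ 0.59  0.68 -0.94  1.64  0.6   1.13 -0.5 ] F [-0.7  0.5 -0.5] w 0.226 30.2
False
30.06 [ 0.6718 -0.0336  0.2894] q [ 0.63  0.56 -1.01  1.5   0.48  1.35 -0.42] F [-0.6  0.4 -1.6] w 0.22 30.4
31.73 [0.5154 0.0597 0.2899] q [ 0.74  0.28 -1.14  1.83  0.28  1.2  -0.49] F [ 0.5  0.6 -0.7] w 0.224 30.4
```

View pics/br.png

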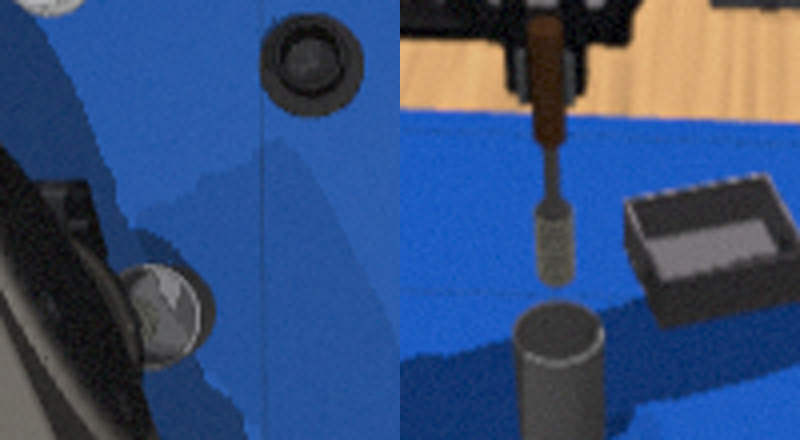

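The brush hangs nearly vertical over the cup, with its tip at crop (556,280) and the cup mouth centre at (559,333). I'll compute the tip offset, then stroke.

```bash
python3 - <<'E'
from h import *
Sd=manip.grab_frame("side")
u,v=156/4+190-.4,279/4+80-.4
for z in(.146,.150,.154): print(z,plane(Sd,u,v,z))
print("mouth",plane(Sd,159/4+190-.4,333/4+80-.4,.1), "handle top",plane(Sd,148/4+189.6,18/4+79.6,.34))
E
```

```text
0.146 [0.5134009  0.06070905 0.146     ]
0.15 [0.51388201 0.05640129 0.15      ]
0.154 [0.51436312 0.05209354 0.154     ]
mouth [0.51409433 0.05754804 0.1       ] handle top [0.51544741 0.06257195 0.34      ]
```

```bash
python3 - <<'E'
from h import *
xy=[*CUP]
manip.move_l([*xy,.23],vel=.15)
for k in range(3):
    print("fast",manip.move_l([*xy,.162],vel=.1,max_force=5))
    print("touch",manip.move_l([*xy,.137],vel=.02,max_force=2.8));S()
    manip.pause(.1); S()
    if k<2: manip.move_l([*xy,.215],vel=.12);S()
f=manip.grab_frame("side")["img"]; save("in",cv2.resize(f[80:220,170:320],None,fx=4,fy=4,interpolation=2))
E
```

```text
fast False
touch True
34.27 [0.5149 0.06   0.1396] q [ 0.59  0.46 -1.02  2.    0.49  0.95 -0.68] F [ 1.1 -0.8  3.8] w 0.227 30.7
34.38 [0.5149 0.06   0.1397] q [ 0.59  0.46 -1.02  2.    0.49  0.95 -0.68] F [0.4 0.4 3.5] w 0.227 30.7
35.15 [0.5147 0.0597 0.2145] q [ 0.67  0.37 -1.09  1.92  0.37  1.07 -0.58] F [ 0.2  0.4 -1.2] w 0.229 30.3
fast False
touch True
36.85 [0.5149 0.06   0.1395] q [ 0.59  0.46 -1.02  2.    0.49  0.95 -0.68] F [0.3 0.5 2.7] w 0.229 30.7
36.95 [0.5149 0.06   0.1396] q [ 0.59  0.46 -1.02  2.    0.49  0.95 -0.68] F [ 1.1 -0.1  1.9] w 0.224 30.7
37.73 [0.5146 0.0597 0.2144] q [ 0.67  0.37 -1.09  1.92  0.37  1.08 -0.58] F [ 1.3 -0.2 -0.1] w 0.223 30.3
fast False
touch True
39.43 [0.5149 0.06   0.1395] q [ 0.59  0.46 -1.02  1.99  0.49  0.95 -0.68] F [0.5 0.9 2.7] w 0.224 30.7
39.53 [0.5149 0.06   0.1396] q [ 0.59  0.46 -1.02  1.99  0.49  0.95 -0.68] F [0.5 0.1 3.7] w 0.222 30.7
```

View pics/in.png

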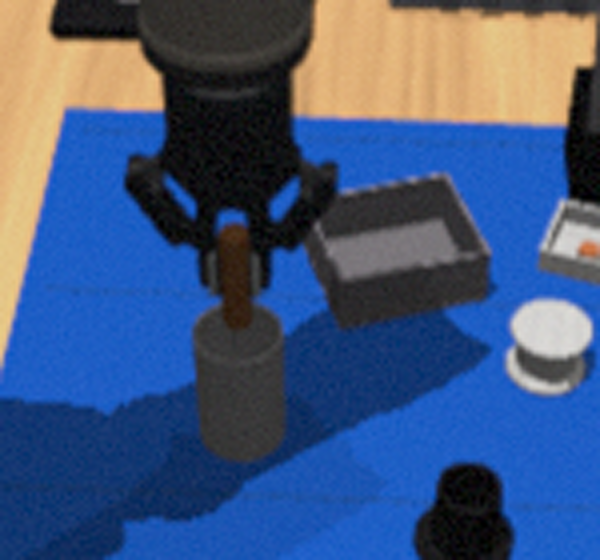

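All three strokes touched at about 3 N, and the brush is in the upright cup (mouth at about (238,335)). I'll lean it gently across the closing direction, so it settles away from the fingers, then release.

```bash
python3 - <<'E'
from h import *
s=manip.state(); L=s["tcp_pos"][2]-.004+.003
for sg in(1,-1):
    t=R.from_rotvec([sg*np.radians(10),0,0]); p=np.array([*CUP,.004])+t.apply([0,0,L]); r=t*RD
    try: manip.move_l(list(p),list(r.as_quat()),vel=.03,max_force=8);break
    except manip.IKError: print("ik",sg)
S()
manip.gripper_to(1.0);manip.pause(.4);s=S()
b=-R.from_quat(s["tcp_rot"]).apply([0,0,1])
print(manip.move_l(list(s["tcp_pos"]+.13*b),vel=.1,max_force=6));manip.pause(.5);S()
f=[manip.grab_frame(n)["img"] for n in("top","side")]
save("end",np.hstack([cv2.resize(f[0][110:270,170:370],None,fx=2,fy=2,interpolation=2),cv2.resize(f[1][120:280,180:330],None,fx=2,fy=2,interpolation=2)]))
E
```

```text
40.53 [0.5149 0.0362 0.1405] q [ 0.8   0.5  -1.1   2.    0.36  0.88 -0.46] F [-0.8  0.1  2. ] w 0.226 30.6
41.59 [0.515  0.0359 0.1405] q [ 0.81  0.51 -1.1   2.    0.36  0.88 -0.46] F [ 0.2 -0.1  0.4] w 0.996 0.0
False
43.54 [0.515  0.0134 0.2684] q [ 0.95  0.33 -1.17  1.87  0.14  1.11 -0.26] F [-0.2  0.7 -0.8] w 1.001 0.0
```

View pics/end.png

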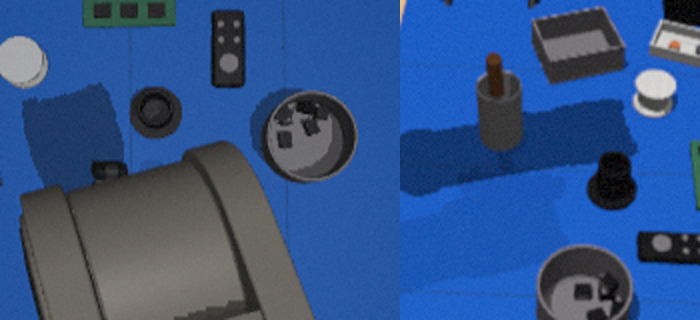

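The cup stands upright with the brush leaning in it at (495,80), and the relays are in the undisturbed tub. The gripper is clear, so I'm handing the job in.

```bash
python3 -c "
from bench import manip
print(manip.job_done())"
```

```text
the job is handed in; nothing more can be done
None
```

I handed the job in at about 44 s; the result wasn't reported back. By my camera and force checks, the relays are in the tub and the cup is empty and upright, scrubbed with three touches of about 3 N, with the brush left leaning in it; I did not count all six relays one by one.

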